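Shut a sleeved boiler valve with a T-key

ROBOT

A 7-joint arm with a two-finger parallel gripper is mounted at the origin on the work surface. World frame = base frame: x ahead of the robot, y to its left, z up, the work surface at z = 0. Lengths are in mm, angles in rad, forces in N, time in s.
With the tool pointing down it reaches from about 425 to 825 mm from the base axis. Payload 3.6 kg.
Tool frame: the origin (TCP) lies at the very end of the fingers, on their centre line; the grasp point (between the pads) lies grasp_offset behind it (grasp_offset is the distance from the TCP to the grasp point, in mm); y points along the fingers, x is the direction in which the jaws open and shut, and the axes are right-handed (so a half turn about y gives the same grasp; the last joint's range is limited). The gripper opens to 93 mm and grips with 3 to 60 N. Pads are 15 mm wide; open, the fingers measure 128 mm over their backs; the gripper's body (75 mm by 188 mm) begins 65 mm behind the grasp point.
Start: joints at [1.183, 0.615, -0.013, 1.423, 0.008, 1.103, -0.04], TCP at [230.083, -607.885, 218.64] pointing down, gripper open.
Joint ranges: [-3.12, 3.12], [-0.3, 2.06], [-1.34, 1.32], [0.26, 2.42], [-1.36, 4.5], [0.01, 1.98], [-2.84, 2.84]. Speed limits (rad/s): [2.79, 2.79, 3.14, 3.14, 3.14, 3.14, 3.14].

INTERFACE

Orientations are given as a unit quaternion [x, y, z, w].
In Python, from cell import sense, capture, finish_job, grasp_offset gives the robot as it stands.
- The arm moves only by the shell command python3 -m crank 'ROWS' [OPENING] [FORCE]. ROWS is a JSON object of lists of equal length, an entry for each row: "travel": the shift along the tool's x, y, z in m, a list of three; "yaw": the turn about the tool's y in degrees. A call has 1 to 10 rows; each row shifts and turns the commanded pose from where the row before left it, along the tool's axes as they then stand; what a row does not reach is not made up. A row lasts 1/8 s, in which the tool goes at most 62.5 mm and 10.7 degrees, less where a joint would pass 70% of its speed; a pose out of reach is approached as far as the arm can. A call with a gripper value outside its range is refused whole. OPENING is the closure in counts, from 0 (fully open) to 255 (shut), set as the call begins (- or left out, the last holds). The fingers move at their own pace and stop on an object; FORCE is the grip in N (left out, the last holds). Time passes only in rows, so rows that do not move let the fingers close. It gives the time, the measured TCP pose, the force and the opening at its end, in the units of the state.
- sense(): the state, without advancing time (a new reading comes with each control period).
- capture(name): name is "side" or "top"; returns a dict with "img" (420x560x3 uint8, red, green, blue), "fx", "fy", "cx", "cy" (pixels), "rvec" (rotation vector, rad) and "tvec" (3), from world to camera coordinates, as OpenCV has them. Camera axes: x right, y down, z forward; pixel columns grow to the right and rows downward; lengths in mm; the calibration is good to about 2 mm. A picture is of the moment at which its call begins. There is no depth.
- finish_job(): hands the job in, once; it reports no verdict.
The state is a dict: "t": time; "joints": joint angles; "joint_vel": joint speeds; "tau": joint torques, N m; "position": TCP position; "ee_rot": TCP orientation; "force": force on the tool from outside, world axes, zero at the start; "moment": the same for the moment, N m; "opening": finger opening in mm.
Only numpy, scipy, OpenCV 4.12 (cv2) and the standard library are available. Lean on these libraries where they do the work, as an engineer would, in place of code of your own. Each camera call takes 0.05 s, during which the arm holds its last target. There are 200 camera calls.

TASK

Take the red-handled T-key out of its grey holder, lower it down the blue-rimmed sleeve until its socket sits fully over the recessed square stem, and turn it clockwise (seen from above) until the valve comes up against its shut stop. Feel for the square gently and do not force the stem, either down or at the stop; leave the key standing seated on the stem with the valve shut, and leave the other parts where they lie.

Things in the scene. Friction and masses are not known exactly. Their poses are not given: they have to be found in the camera images.
- valve: Sleeved shut-off valve fixed to the shelf: base plate 110 x 110 x 10 mm, brass collar 86 mm wide, upright galvanized sleeve 72 mm in outer diameter, blue rim ring (84 mm) at its mouth; copper pipe bends reach 85 mm from the axis along +y and -y. Origin on the sleeve's axis at the shelf surface, z up. Round bore 62 mm wide, open at the top; in it stands a square brass stem.
- sleeve_mouth (a point): Centre of the sleeve's open mouth, 130 mm above the shelf, on the sleeve's axis.
- stem_top (a point): Centre of the top of the square stem, on the sleeve's axis, 38 mm above the shelf (92 mm below the mouth). Stem 20 mm square, 24 mm tall, its top 4 mm tapering to 15 mm square. This point's axes are the valve's, NOT the square's: the angle of the square is different every time, not measured and not told by the joint; find it by feel (it repeats every 90 degrees).
- spindle (a joint): Angle of the valve spindle that carries the stem (rad), growing as it turns clockwise seen from above: 0 open, 1.571 shut, with hard stops at both. Starts at 0.2 to 0.55, stays where it is left, takes about 0.1 N m to turn. Press with about 5 N; over 60 N at the contact of key and valve (about 0.5 N m of twist) counts as forcing.
- holder: Grey holder block, 80 x 80 x 55 mm, fixed to the shelf; origin at the centre of its underside, z up. A square hole 38 mm wide, 45 mm deep (floor 10 mm above the shelf), sides along its x and y, in which the key stands.
- key: Loose steel T-key, about 0.45 kg, 182 mm tall, standing upright in the holder. Origin at the centre of its lower end, z up along the rod, x along the T-bar. Lower end: socket 34 x 34 mm outside, 32 mm tall, sides along x and y. Rod 12 mm thick. Red T-bar on top: 100 mm along x, 16 mm wide (y), 20 mm tall, from 162 to 182 mm above the origin.
- key_socket (a point): Centre of the socket's open lower end (same point as the key's origin). Square hole 21.6 x 21.6 mm, 24 mm deep, sides along the key's x and y. It drops over the stem only within about 5 degrees of square, otherwise it rests on the stem's taper, about 20 mm higher. Fully seated, this point is 24 mm below the stem's top, and the key stands by itself.
- key_bar (a point): Centre of the key's red T-bar, 172 mm above the key's origin; place to grip, across the 16 mm width, from above. Axes as the key's.
- gauge: Loose temperature gauge lying face up, red rim, 60 mm across, 20 mm tall; origin at the centre of its underside. Leave alone.
- handwheel: Loose squat black handwheel, 67 mm across, 24 mm tall; origin at the centre of its underside. Leave alone.
- bushing: Loose hex brass bushing, 37 mm across, 28 mm tall; origin at the centre of its underside. Leave alone.
- clamp: Loose cast iron screw clamp lying flat, about 80 x 90 mm, gripping a copper elbow that rises to 57 mm; origin under its frame. Leave alone.
There are look-alikes about, which are no part of the job. What is shaped like the key but green, purple or turquoise is not meant.

How it is judged (in metres and radians):
On the way, in this order (a step that is already met when the one before it is completed fails the run):
1. the key's socket is seated over the square stem, the valve not yet shut (z of key_socket in the frame of stem_top below -0.018 m and horizontal distance between key_socket and stem_top below 0.006 m and angle between key's own z axis and vertical below 0.15 rad and value of joint spindle below 1.2 rad), for 0.2 s.
2. the valve is turned shut with the seated key (z of key_socket in the frame of stem_top below -0.018 m and horizontal distance between key_socket and stem_top below 0.006 m and angle between key's own z axis and vertical below 0.15 rad and value of joint spindle above 1.49 rad), for 0.2 s.
At the end, for the whole second after the job is handed in: Valve spindle within 0.08 rad of its shut stop (above 1.49 rad); key let go and at rest, standing on the stem: its lower end at least 18 mm below the stem's top and within 6 mm of the axis, less than 0.15 rad off vertical; the bystanders within 15 mm of where they were (all of step 2 and linear speed of key below 0.02 m/s and contact force between the fingers and key below 0.1 N and distance of each of gauge, handwheel, bushing, clamp from where it was at the start of the episode below 0.015 m); the robot touches nothing.
It fails at once if the key is forced on the valve (over 60 N contact force) (contact force between key and valve above 60 N).
It fails at once if a bystander (gauge, handwheel, bushing or clamp) is moved over 15 mm or tipped (distance of any of gauge, handwheel, bushing, clamp from where it was at the start of the episode above 0.015 m or angle between any of gauge, handwheel, bushing, clamp's own z axis and vertical above 0.3 rad).
It also fails if it takes over 70 s, if anything falls off the work surface, if the arm or the gripper's body presses on something with over 40 N, if the wrist force passes 120 N, or if a joint passes its speed limit or range.

## Working session

There is one attempt and no reset: what is moved stays moved. The work goes in short steps, Python scripts to look and compute and a shell command to move; the robot and the scene stay as the last step left them, time stands still between calls to the robot, and variables do not carry over. Pictures are saved under pics/ and viewed, about 8 in all and at most 12, crops included, and the job is handed in when it is done.

```bash
ls; mkdir -p pics; python3 - <<'E'
from cell import sense,capture,grasp_offset
import cv2,json
print(grasp_offset,sense())
for n in("top","side"):
    c=capture(n); cv2.imwrite(f"pics/{n}0.png",c["img"][:,:,::-1]); print({k:v for k,v in c.items() if k!="img"})
E
```

```text
pics
18.8 {'t': 0.0, 'joints': array([ 1.18249798,  0.61589472, -0.01262729,  1.42490372,  0.00809934,
        1.10342125, -0.0403878 ]), 'joint_vel': array([ 0.00043473,  0.00095239,  0.00143973, -0.00055572, -0.0008241 ,
        0.00036921,  0.00154345]), 'tau': array([ 1.11409026e-04, -4.58939016e+01,  2.09487593e-01, -1.65745765e+01,
       -6.09699427e-02,  2.04924279e-02,  1.97254585e-04]), 'position': array([ 229.8005084 , -607.16185661,  217.4954745 ]), 'ee_rot': array([-0.58130652,  0.40261413, -0.40110253,  0.58232409]), 'force': array([-0.03701667, -0.03074416,  0.01808067]), 'moment': array([-0.03115615, -0.02359066,  0.01798398]), 'opening': 93.19598042256852}
{'fx': 400.2117485386702, 'fy': 400.2117485386702, 'cx': 285.9684636644154, 'cy': 210.44538195135885, 'rvec': array([ 2.15377497, -2.10732665,  0.13218865]), 'tvec': array([ 37.77249637, 554.5237397 , 885.44475279])}
{'fx': 422.03031290214483, 'fy': 422.03031290214483, 'cx': 280.299919972627, 'cy': 210.69802697149157, 'rvec': array([ 2.19396109, -0.21508181,  0.08367496]), 'tvec': array([-546.54452614,  181.20035758,  881.63948331])}
```

View pics/top0.png

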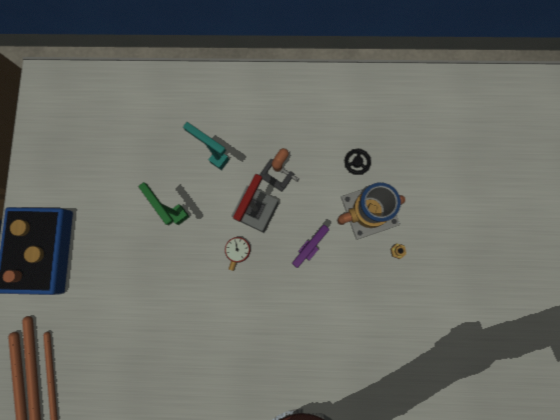

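View pics/side0.png

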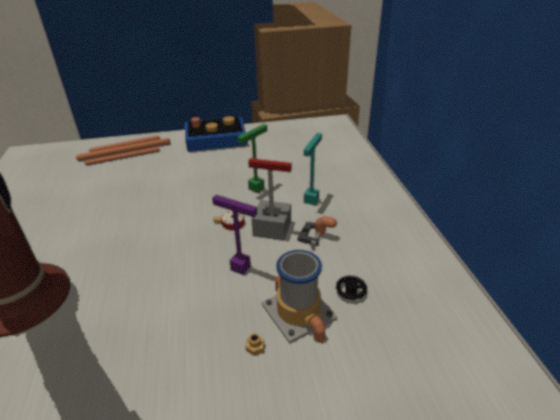

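The top view shows the red bar around (248,197), the holder at (260,212) and the sleeve mouth at (379,203). The purple, green and turquoise look-alikes are near them. I'll enlarge both views.

```bash
python3 - <<'E'
import cv2
t=cv2.imread("pics/top0.png");s=cv2.imread("pics/side0.png")
cv2.imwrite("pics/tc.png",cv2.resize(t[135:275,220:420],None,fx=4,fy=4,interpolation=cv2.INTER_CUBIC))
cv2.imwrite("pics/sc.png",cv2.resize(s[150:345,205:405],None,fx=3,fy=3,interpolation=cv2.INTER_CUBIC))
E
```

```text
(no output)
```

View pics/tc.png

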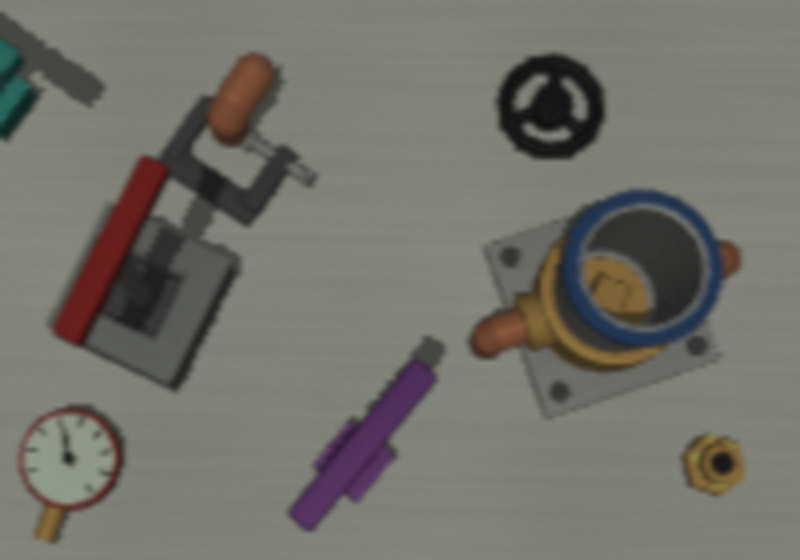

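View pics/sc.png

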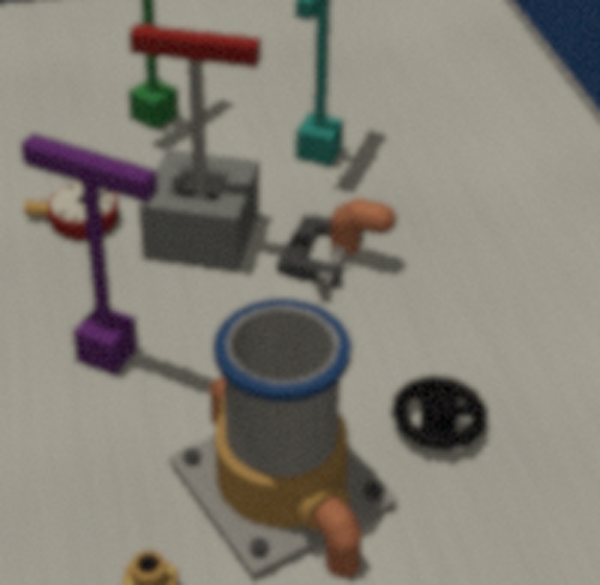

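```bash
cat >h.py <<'E'
import numpy as np,cv2
from cell import sense,capture
from scipy.spatial.transform import Rotation as R
C={n:None for n in("top","side")}
def ray(c,u,v):
    M=R.from_rotvec(c["rvec"]).as_matrix(); o=-M.T@c["tvec"]
    return o,M.T@np.array([(u-c["cx"])/c["fx"],(v-c["cy"])/c["fy"],1])
def atz(c,u,v,z):
    o,d=ray(c,u,v); return o+d*(z-o[2])/d[2]
def proj(c,p):
    M=R.from_rotvec(c["rvec"]).as_matrix(); q=M@np.array(p)+c["tvec"]; return np.round([c["fx"]*q[0]/q[2]+c["cx"],c["fy"]*q[1]/q[2]+c["cy"]],1)
def pose():
    s=sense(); r=R.from_quat(s["ee_rot"]).as_matrix(); print("t",s["t"],"pos",s["position"].round(1),"toolx",r[:,0].round(3),"tooly",r[:,1].round(3),"toolz",r[:,2].round(3),"F",s["force"].round(1),"M",s["moment"].round(2),"op",round(s["opening"],1),"j",s["joints"].round(2))
E
python3 - <<'E'
from h import *
t=capture("top");s=capture("side")
T=lambda x,y:(220+x/4-.375,135+y/4-.375)
S=lambda x,y:(205+x/3-.33,150+y/3-.33)
print("bar top face ends @192",[atz(t,*T(*p),192).round(1) for p in((145,157),(168,163),(80,345),(55,328))])
print("side bar top edge ends@192",[atz(s,*S(*p),192).round(1) for p in((137,26),(258,38))])
print("rim c",atz(t,*T(643,267),130),"side",atz(s,*S(283,345),130))
print("rim l/r",[atz(t,*T(*p),130).round(1) for p in((563,267),(723,267),(643,190),(643,345))])
print("stem top",atz(t,*T(612,292),38))
print("plate corners",[atz(t,*T(*p),10).round(1) for p in((483,245),(548,418),(720,352))])
print("holder top@55",[atz(t,*T(*p),55).round(1) for p in((241,258),(178,388))])
print("purple bar@182",[atz(t,*T(*p),182).round(1) for p in((303,520),(425,368))])
print("clamp elbow",atz(t,*T(258,70),50).round(1),"gauge",atz(t,*T(70,458),20).round(1))
pose()
# stem zoom
g=t["img"][190:225,355:395,::-1].astype(float);g=np.clip((g-g.min())*1.6,0,255).astype(np.uint8)
cv2.imwrite("pics/stem.png",cv2.resize(g,None,fx=16,fy=16,interpolation=cv2.INTER_CUBIC))
E
```

```text
bar top face ends @192 [array([602.6, 106.6, 192. ]), array([599.8,  95.2, 192. ]), array([508.7, 134.9, 192. ]), array([516.7, 147.4, 192. ])]
side bar top edge ends@192 [array([517.3, 138.5, 192. ]), array([602.2, 101.2, 192. ])]
rim c [ 563.40661224 -149.69702554  130.        ] side [ 563.42208801 -156.47667323  130.        ]
rim l/r [array([ 562.6, -108.1,  130. ]), array([ 564.2, -191.2,  130. ]), array([ 604.6, -150.2,  130. ]), array([ 522.3, -149.2,  130. ])]
stem top [ 564.84853187 -150.8729459    38.        ]
plate corners [array([596.5, -79.3,  10. ]), array([ 493.2, -117.9,   10. ]), array([ 534.6, -219.6,   10. ])]
holder top@55 [array([577.7,  64.1,  55. ]), array([502.,  98.,  55.])]
purple bar@182 [array([427.3,  25.2, 182. ]), array([502.1, -32.7, 182. ])]
clamp elbow [691.   57.3  50. ] gauge [462.9 163.   20. ]
t 0.2 pos [ 229.9 -607.5  217.9] toolx [ 0.354 -0.935 -0.002] tooly [-0.001  0.001 -1.   ] toolz [0.935 0.354 0.   ] F [0.1 0.2 0.2] M [-0.    0.06 -0.04] op 93.2 j [ 1.18  0.62 -0.01  1.42  0.01  1.1  -0.04]
```

View pics/stem.png

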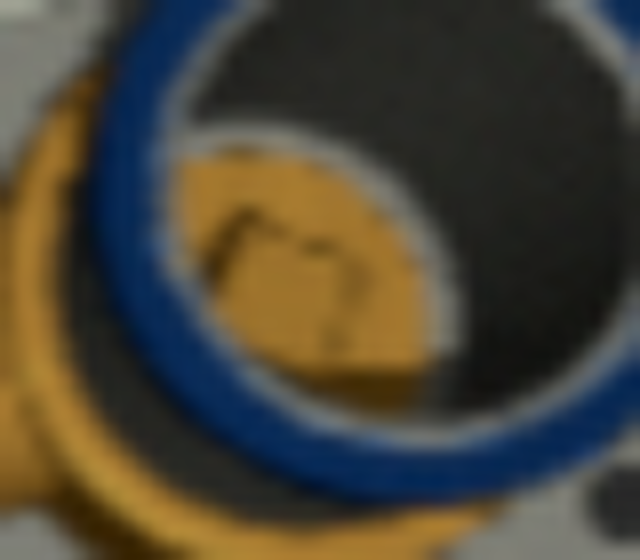

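The stem shows faintly in the bore: its top edge runs from about (245,212) to (345,245) in the zoom, roughly 20° off the image axes. The key bar is at about (557,120) with yaw about -24°, and the valve axis is at about (564,-150.5). The holder, base plate and rim estimates all agree with this. I'll swing toward the key now.

```bash
python3 -m crank '{"travel":[[0,-0.003,0.058],[0,-0.003,0.058],[0,-0.003,0.058],[0,-0.003,0.058],[0,-0.003,0.058],[0,-0.003,0.058],[0,-0.003,0.058],[0,-0.003,0.058],[0,-0.003,0.058],[0,-0.003,0.058]],"yaw":[-5.3,-5.3,-5.3,-5.3,-5.3,-5.3,-5.3,-5.3,-5.3,-5.3]}' 0 30; python3 - <<'E'
from h import *
pose()
t=capture("top")
Z=lambda x,y:(355+x/16-.47,190+y/16-.47)
P=[atz(t,*Z(*p),38)[:2] for p in((245,212),(345,248),(210,275),(335,345))]
for a,b in((0,1),(0,2),(1,3)):
    d=P[b]-P[a]; print(P[a].round(1),P[b].round(1),np.linalg.norm(d).round(1),"ang mod90",np.degrees(np.arctan2(d[1],d[0]))%90)
E
```

```text
t: 1.45
position: [629.4, -213.4, 248.3]
ee_rot: [-0.7, 0.099, -0.099, 0.7]
force: [0.9, -1.0, 0.1]
opening: 93.0
t 1.45 pos [ 629.4 -213.4  248.3] toolx [ 0.961 -0.277 -0.   ] tooly [-0.  0. -1.] toolz [ 0.277  0.961 -0.   ] F [ 0.9 -1.   0.1] M [-0.06 -0.04  0.03] op 93.0 j [ 0.44  0.63 -0.27  1.33  0.17  1.21 -0.12]
[ 576.1 -144.5] [ 571.1 -158.9] 15.2 ang mod90 70.77047100023339
[ 576.1 -144.5] [ 566.8 -139.4] 10.7 ang mod90 61.34277653856438
[ 571.1 -158.9] [ 556.8 -157.3] 14.4 ang mod90 83.67347016480372
```

```bash
python3 -m crank '{"travel":[[-0.027,0,0.05],[-0.027,0,0.05],[-0.027,0,0.05],[-0.027,0,0.05],[-0.027,0,0.05],[-0.027,0,0.05],[0,0,0]],"yaw":[0,0,0,0,0,0,0]}' >/dev/null
python3 -m crank '{"travel":[[0,0,0],[0,0,0],[0,0,0],[0,0,0],[0,0,0],[0,0,0],[0,0,0],[0,0,0],[0,0,0],[0,0,0]],"yaw":[-8.2,-8.2,-8.2,-8.2,-8.2,-8.2,-8.2,-8.2,-8.2,-8.2]}' ; python3 - <<'E'
from h import *
pose()
r=R.from_quat(sense()["ee_rot"]).as_matrix(); p=sense()["position"]
print("yaw",np.degrees(np.arctan2(r[1,0],r[0,0])),"d tool mm",r.T@(np.array([557,119.5,163])-p))
t=capture("top");s=capture("side")
i=cv2.resize(t["img"][120:270,190:330,::-1],None,fx=2.8,fy=2.8,interpolation=cv2.INTER_CUBIC);j=cv2.resize(s["img"][80:260,190:350,::-1],(373,420),interpolation=cv2.INTER_CUBIC)
cv2.imwrite("pics/g.png",np.hstack([i,j]))
E
```

```text
t: 3.62
position: [557.6, 116.5, 248.3]
ee_rot: [0.594, 0.384, -0.385, -0.593]
force: [0.0, 0.0, 0.2]
opening: 92.7
t 3.625 pos [557.6 116.5 248.3] toolx [ 0.409  0.913 -0.001] tooly [-0.    -0.001 -1.   ] toolz [-0.913  0.409 -0.   ] F [0.  0.  0.2] M [ 0.09 -0.16  0.04] op 92.7 j [ 0.18  0.54 -0.68  1.61  0.37  1.13  0.56]
yaw 65.85824089466627 d tool mm [ 2.61619991 85.32072515  1.79635755]
```

View pics/g.png

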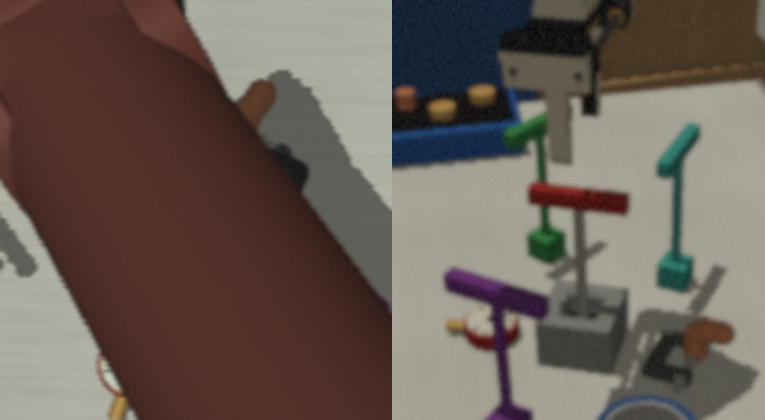

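The near finger hangs over the front of the red bar and lines up with the numbers. The top view is hidden by the arm. I'll descend and grip.

```bash
python3 -m crank '{"travel":[[0.0026,0.015,0.0018],[0,0.02,0],[0,0.02,0],[0,0.02,0],[0,0.01,0],[0,0,0]],"yaw":[0,0,0,0,0,0]}' 0; python3 -m crank '{"travel":[[0,0,0],[0,0,0],[0,0,0],[0,0,0],[0,0,0],[0,0,0],[0,0,0],[0,0,0]],"yaw":[0,0,0,0,0,0,0,0]}' 255 30; python3 - <<'E'
from h import *
pose()
E
```

```text
t: 4.47
position: [556.2, 121.3, 162.8]
ee_rot: [-0.594, -0.383, 0.384, 0.594]
force: [-0.1, -0.0, 1.3]
opening: 92.8
t: 5.48
position: [556.7, 121.5, 163.7]
ee_rot: [-0.594, -0.384, 0.384, 0.594]
force: [-0.2, 0.1, -0.1]
opening: 17.3
t 5.475 pos [556.7 121.5 163.7] toolx [0.411 0.912 0.   ] tooly [ 0.  0. -1.] toolz [-0.912  0.411 -0.   ] F [-0.2  0.1 -0.1] M [ 0.02 -0.13  0.01] op 17.3 j [ 0.14  0.62 -0.64  1.72  0.44  0.95  0.48]
```

```bash
python3 -m crank '{"travel":[[0,-0.01,0],[0,-0.018,0],[0,-0.018,0],[0,-0.018,0],[0,-0.018,0],[0,-0.018,0],[0,-0.018,0],[0,-0.018,0],[0,-0.007,0],[0,0,0]],"yaw":[0,0,0,0,0,0,0,0,0,0]}' ; python3 - <<'E'
from h import *
pose()
s=capture("side"); p=sense()["position"]
ax=p.copy()
for dz in (18.8,-153.2): print("expected proj",dz,proj(s,p+[0,0,dz]))
o=(200,60);f=4
i=cv2.resize(s["img"][o[1]:o[1]+150,o[0]:o[0]+180,::-1],None,fx=f,fy=f,interpolation=cv2.INTER_CUBIC)
cv2.imwrite("pics/lift.png",i)
E
```

```text
t: 6.72
position: [556.5, 121.5, 306.7]
ee_rot: [0.594, 0.384, -0.384, -0.594]
force: [0.6, -0.2, -3.9]
opening: 15.9
t 6.725 pos [556.5 121.5 306.7] toolx [ 0.411  0.912 -0.   ] tooly [-0. -0. -1.] toolz [-0.912  0.411  0.   ] F [ 0.6 -0.2 -3.9] M [ 0.02 -0.17  0.05] op 15.9 j [ 0.18  0.49 -0.7   1.51  0.33  1.26  0.59]
expected proj 18.8 [266.4 103.2]
expected proj -153.2 [269.3 175.2]
```

View pics/lift.png

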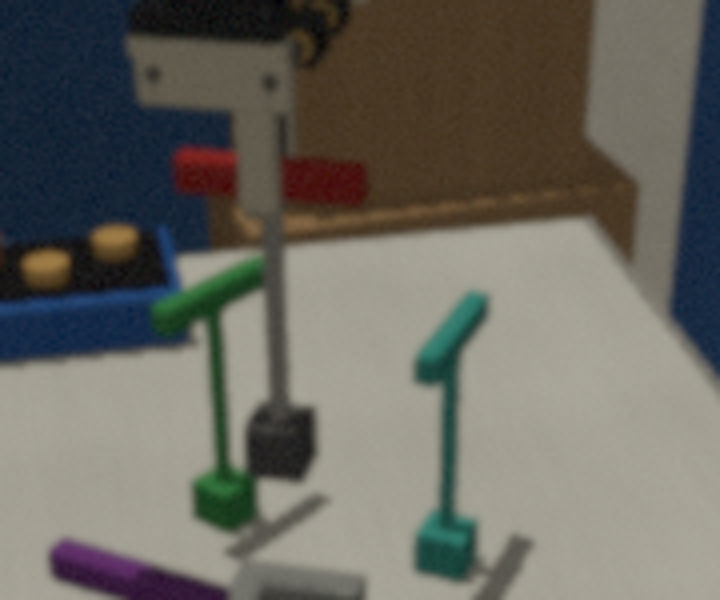

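The key hangs straight in the grip. The socket's bottom centre is at about (281,462) in the crop, against (277,461) expected, so it is offset about 1 px, or 1.5–2 mm, along the bar. I'll allow for that and carry the key over the sleeve.

```bash
python3 -m crank '{"travel":[[-0.018,0,-0.0085],[-0.034,0,-0.0165],[-0.034,0,-0.0165],[-0.034,0,-0.0165],[-0.034,0,-0.0165],[-0.034,0,-0.0165],[-0.034,0,-0.0165],[-0.0227,0,-0.0106],[0,0,0],[0,0,0]],"yaw":[0,0,0,0,0,0,0,0,-2.5,-2.5]}' ; python3 - <<'E'
from h import *
pose()
s=capture("side");r=R.from_quat(sense()["ee_rot"]).as_matrix(); p=sense()["position"]
print("yaw",np.degrees(np.arctan2(r[1,0],r[0,0]))-90,"d tool",r.T@(np.array([563.2,-149.8,p[2]])-p))
print("rim exp",proj(s,[564.5,-150.3,130]),"bottom exp",proj(s,p+[1.3,-.5,-153.2]),"bar",proj(s,p+[1.3,-.5,18.8]))
o=(230,120);f=4
cv2.imwrite("pics/over.png",cv2.resize(s["img"][o[1]:o[1]+150,o[0]:o[0]+150,::-1],None,fx=f,fy=f,interpolation=cv2.INTER_CUBIC))
E
```

```text
t: 8.02
position: [563.1, -150.7, 305.3]
ee_rot: [-0.576, -0.409, 0.41, 0.577]
force: [0.1, 0.9, -4.5]
opening: 15.9
t 8.025 pos [ 563.1 -150.7  305.3] toolx [ 0.33   0.944 -0.   ] tooly [-0.003  0.001 -1.   ] toolz [-0.944  0.33   0.003] F [ 0.1  0.9 -4.5] M [ 0.03 -0.16  0.01] op 15.9 j [ 0.65  0.52 -0.7   1.47  0.34  1.28  1.15]
yaw -19.157403247338024 d tool [6.32399043e-01 2.94394599e-04 1.29636116e-01]
rim exp [298.8 262.3] bottom exp [299.  253.4] bar [299.8 169.8]
```

View pics/over.png

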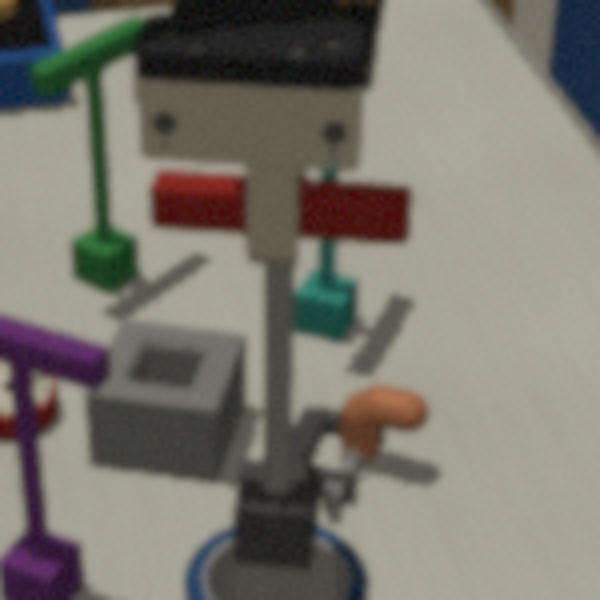

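The key hangs centred over the sleeve. The rim centre is at u≈277 in the crop and the socket at about 278, and both match the prediction. I'll lower to just above the stem.

```bash
python3 -m crank '{"travel":[[0.0006,0.01,0],[0,0.015,0],[0,0.015,0],[0,0.015,0],[0,0.015,0],[0,0.015,0],[0,0.012,0],[0,0.006,0],[0,0,0]],"yaw":[0,0,0,0,0,0,0,0,0]}' ; python3 -c "
from h import *
pose()"; python3 -m crank '{"travel":[[0,0.002,0],[0,0.002,0],[0,0.002,0],[0,0,0]],"yaw":[0,0,0,0]}'
```

```text
t: 9.2
position: [563.9, -149.6, 203.4]
ee_rot: [-0.576, -0.409, 0.409, 0.577]
force: [0.7, -0.3, -2.9]
opening: 16.2
t 9.2 pos [ 563.9 -149.6  203.4] toolx [0.33  0.944 0.   ] tooly [-0.  0. -1.] toolz [-0.944  0.33   0.001] F [ 0.7 -0.3 -2.9] M [ 0.05 -0.11 -0.01] op 16.2 j [ 0.63  0.6  -0.66  1.63  0.41  1.05  1.08]
t: 9.7
position: [563.9, -149.6, 197.6]
ee_rot: [-0.577, -0.409, 0.409, 0.577]
force: [-0.5, 0.1, -3.3]
opening: 15.7
```

```bash
Z='"yaw":[0,0,0,0]'
python3 -m crank '{"travel":[[0,0.0015,0],[0,0.0015,0],[0,0.0015,0],[0,0,0]],"yaw":[0,0,0,0]}'; python3 -m crank '{"travel":[[0,0.001,0],[0,0.001,0],[0,0.001,0],[0,0,0]],"yaw":[0,0,0,0]}'
```

```text
t: 10.2
position: [563.9, -149.6, 193.0]
ee_rot: [-0.577, -0.409, 0.409, 0.577]
force: [0.0, 0.2, -3.1]
opening: 16.1
t: 10.7
position: [563.9, -149.8, 190.1]
ee_rot: [0.577, 0.409, -0.409, -0.577]
force: [0.2, -0.3, -3.7]
opening: 15.4
```

```bash
python3 -m crank '{"travel":[[0,0.001,0],[0,0.001,0],[0,0.001,0],[0,0,0]],"yaw":[0,0,0,0]}'
```

```text
t: 11.2
position: [564.1, -150.1, 187.5]
ee_rot: [0.577, 0.409, -0.409, -0.576]
force: [-1.1, -1.3, 0.9]
opening: 16.0
```

Contact came at TCP 187.5 with about 4.5 N of press, so the socket rests on the taper just off square. I'll feel by turning gently.

```bash
for i in 1; do python3 -m crank '{"travel":[[0,0.0003,0],[0,0,0],[0,0,0],[0,0,0]],"yaw":[-1.5,-1.5,0,0]}'; python3 -c "
from h import *
pose()"; python3 -m crank '{"travel":[[0,0,0],[0,0,0],[0,0,0]],"yaw":[-1.5,-1.5,0]}';python3 -c "
from h import *
pose()"; done
```

```text
t: 11.7
position: [563.5, -150.1, 186.2]
ee_rot: [-0.566, -0.424, 0.425, 0.566]
force: [-1.0, -2.5, -2.6]
opening: 15.4
t 11.7 pos [ 563.5 -150.1  186.2] toolx [ 0.28   0.96  -0.001] tooly [-0.001 -0.    -1.   ] toolz [-0.96   0.28   0.001] F [-1.  -2.5 -2.6] M [-0.95  0.15  0.  ] op 15.4 j [ 0.63  0.62 -0.67  1.65  0.44  1.02  1.11]
t: 12.08
position: [563.5, -150.0, 186.4]
ee_rot: [-0.554, -0.438, 0.439, 0.555]
force: [-0.5, -2.4, -3.7]
opening: 15.9
t 12.075 pos [ 563.5 -150.   186.4] toolx [ 0.23   0.973 -0.001] tooly [-0.001 -0.    -1.   ] toolz [-0.973  0.23   0.001] F [-0.5 -2.4 -3.7] M [-1.09  0.19 -0.05] op 15.9 j [ 0.64  0.63 -0.68  1.65  0.45  1.03  1.15]
```

```bash
python3 -m crank '{"travel":[[0,0.001,0],[0,0.001,0],[0,0,0]],"yaw":[0,0,0]}';python3 -c "
from h import *
pose()"
```

```text
t: 12.45
position: [564.1, -149.7, 185.3]
ee_rot: [0.555, 0.439, -0.439, -0.554]
force: [-1.8, -3.3, -0.3]
opening: 15.7
t 12.45 pos [ 564.1 -149.7  185.3] toolx [ 0.23   0.973 -0.   ] tooly [ 0.    -0.001 -1.   ] toolz [-0.973  0.23  -0.001] F [-1.8 -3.3 -0.3] M [-1.18  0.35 -0.04] op 15.7 j [ 0.63  0.63 -0.68  1.65  0.45  1.02  1.15]
```

The lateral reaction points to -y, so I'll shift about 1.2 mm that way and see whether it eases.

```bash
python3 -m crank '{"travel":[[-0.0012,0,0.0003],[0,0,0],[0,0,0]],"yaw":[0,0,0]}';python3 -c "
from h import *
pose()"; python3 -m crank '{"travel":[[0,0,0],[0,0,0],[0,0,0]],"yaw":[-1.5,-1.5,0]}';python3 -c "
from h import *
pose()"
```

```text
t: 12.82
position: [563.6, -150.4, 185.1]
ee_rot: [0.554, 0.439, -0.439, -0.554]
force: [-1.4, -2.5, -0.9]
opening: 16.0
t 12.825 pos [ 563.6 -150.4  185.1] toolx [0.229 0.973 0.   ] tooly [ 0.001  0.    -1.   ] toolz [-0.973  0.229 -0.   ] F [-1.4 -2.5 -0.9] M [-1.01  0.33 -0.07] op 16.0 j [ 0.64  0.63 -0.68  1.66  0.45  1.02  1.15]
t: 13.2
position: [563.6, -150.6, 185.0]
ee_rot: [0.543, 0.454, -0.453, -0.543]
force: [-0.3, -3.2, 0.1]
opening: 15.7
t 13.2 pos [ 563.6 -150.6  185. ] toolx [0.178 0.984 0.   ] tooly [ 0.  0. -1.] toolz [-0.984  0.178 -0.   ] F [-0.3 -3.2  0.1] M [-0.96  0.32 -0.07] op 15.7 j [ 0.64  0.63 -0.7   1.65  0.46  1.02  1.19]
```

```bash
python3 -m crank '{"travel":[[-0.0015,0,0],[0,0,0],[0,0,0]],"yaw":[0,0,0]}';python3 -c "
from h import *
pose()"; python3 -m crank '{"travel":[[-0.001,0,0],[0,0,0],[0,0,0]],"yaw":[0,0,0]}';python3 -c "
from h import *
pose()"
```

```text
t: 13.58
position: [563.3, -151.5, 184.9]
ee_rot: [-0.542, -0.454, 0.453, 0.543]
force: [-0.9, -1.2, 1.6]
opening: 15.9
t 13.575 pos [ 563.3 -151.5  184.9] toolx [0.178 0.984 0.001] tooly [ 0.     0.001 -1.   ] toolz [-0.984  0.178 -0.   ] F [-0.9 -1.2  1.6] M [-0.47  0.23 -0.05] op 15.9 j [ 0.65  0.63 -0.7   1.65  0.46  1.02  1.2 ]
t: 13.95
position: [563.1, -152.3, 184.9]
ee_rot: [-0.542, -0.454, 0.453, 0.543]
force: [-0.8, 0.5, -0.2]
opening: 15.7
t 13.95 pos [ 563.1 -152.3  184.9] toolx [0.178 0.984 0.001] tooly [ 0.     0.001 -1.   ] toolz [-0.984  0.178 -0.   ] F [-0.8  0.5 -0.2] M [ 0.08  0.19 -0.03] op 15.7 j [ 0.65  0.63 -0.7   1.65  0.46  1.03  1.2 ]
```

```bash
python3 -m crank '{"travel":[[0,0.0005,0],[0,0.0005,0],[0,0,0]],"yaw":[0,0,0]}';python3 -c "
from h import *
pose()"
```

```text
t: 14.32
position: [563.1, -152.7, 184.0]
ee_rot: [-0.543, -0.454, 0.453, 0.543]
force: [-1.0, 0.9, 3.0]
opening: 15.7
t 14.325 pos [ 563.1 -152.7  184. ] toolx [0.178 0.984 0.001] tooly [ 0.     0.001 -1.   ] toolz [-0.984  0.178 -0.   ] F [-1.   0.9  3. ] M [ 0.28  0.22 -0.09] op 15.7 j [ 0.65  0.63 -0.69  1.66  0.46  1.02  1.2 ]
```

```bash
python3 -m crank '{"travel":[[0,0,0],[0,0,0],[0,0,0]],"yaw":[-1.5,-1.5,0]}';python3 -c "
from h import *
pose()"
```

```text
t: 14.7
position: [563.1, -152.8, 184.0]
ee_rot: [-0.53, -0.468, 0.467, 0.531]
force: [-1.0, 0.9, 2.4]
opening: 15.8
t 14.7 pos [ 563.1 -152.8  184. ] toolx [0.126 0.992 0.001] tooly [ 0.     0.001 -1.   ] toolz [-0.992  0.126 -0.   ] F [-1.   0.9  2.4] M [ 0.46  0.3  -0.09] op 15.8 j [ 0.66  0.64 -0.71  1.66  0.47  1.03  1.24]
```

```bash
for i in 1 2 3; do python3 -m crank '{"travel":[[0,0,0],[0,0,0],[0,0,0]],"yaw":[-1.5,-1.5,0]}' >/dev/null;python3 -c "
from h import *
s=sense();r=R.from_quat(s['ee_rot']).as_matrix();print(s['t'],s['position'].round(1),s['force'].round(1),s['moment'].round(2),'yaw',np.degrees(np.arctan2(r[1,0],r[0,0])).round(1)-90)"; done
```

```text
15.075 [ 563.  -153.   183.9] [-0.9  1.9  2.9] [ 0.55  0.28 -0.07] yaw -4.200000000000003
15.45 [ 563.  -153.   183.9] [-0.1  1.9  1.9] [ 0.6   0.24 -0.05] yaw -1.2000000000000028
15.825 [ 563.  -153.1  183.9] [-0.1  1.1  2.3] [ 0.62  0.2  -0.09] yaw 1.7999999999999972
```

```bash
cat > st.py <<'E'
from h import *
s=sense();r=R.from_quat(s['ee_rot']).as_matrix();print(s['t'],s['position'].round(1),s['force'].round(1),s['moment'].round(2),'yaw',(np.degrees(np.arctan2(r[1,0],r[0,0]))-90).round(1))
E
python3 -m crank '{"travel":[[0.0007,0,0],[0,0,0],[0,0,0]],"yaw":[3,3,0]}' >/dev/null;python3 st.py
for i in 1 2 3 4; do python3 -m crank '{"travel":[[0,0,0],[0,0,0],[0,0,0]],"yaw":[1.5,1.5,0]}' >/dev/null;python3 st.py; done
```

```text
16.2 [ 562.2 -153.1  182.6] [-0.7  0.7 -4. ] [ 0.3  -0.17 -0.04] yaw -4.2
16.575 [ 562.9 -152.7  183.8] [-0.2 -0.1 -3.8] [ 0.14 -0.08  0.03] yaw -7.3
16.95 [ 562.8 -152.3  183.9] [-0.5  0.2 -4. ] [ 0.19 -0.03  0.04] yaw -10.3
17.325 [ 562.9 -152.3  183.8] [-0.3  0.9 -4.4] [0.21 0.07 0.07] yaw -13.3
17.7 [ 562.9 -152.3  183.8] [-1.1  0.2 -4.3] [0.26 0.01 0.07] yaw -16.3
```

The vertical load vanished as I turned back (near yaw -4°), so the socket has dropped onto the square. I'll lower gently.

```bash
for i in 1 2; do python3 -m crank '{"travel":[[0,0.001,0],[0,0.001,0],[0,0,0]],"yaw":[0,0,0]}' >/dev/null;python3 st.py; done
```

```text
18.075 [ 563.3 -152.4  182.4] [-1.  -0.2  0.4] [0.29 0.31 0.05] yaw -16.3
18.45 [ 563.2 -152.4  180. ] [-1.1  0.1  1.9] [0.28 0.32 0.13] yaw -16.3
```

```bash
cat > bar.py <<'E'
from h import *
s=capture("side");p=sense()["position"];im=s["img"].astype(int)
m=(im[...,0]>90)&(im[...,1]<50)&(im[...,2]<50);m[:,:240]=0;m[:,360:]=0;m[215:]=0
ys,xs=np.nonzero(m);print(len(xs),"bar u",xs.min(),xs.max(),"v",ys.min(),ys.max(),"median v L/R",[np.median(ys[(xs>a)&(xs<b)]) for a,b in((xs.min(),xs.min()+12),(xs.max()-12,xs.max()))])
for dz in(0,15,18.8,30):print(dz,proj(s,p+[1,-.5,dz]))
f=4;o=(230,120)
cv2.imwrite("pics/bar%.0f.png"%(sense()["t"]*10),cv2.resize(s["img"][o[1]:o[1]+140,o[0]:o[0]+150,::-1],None,fx=f,fy=f,interpolation=cv2.INTER_CUBIC))
E
python3 bar.py; ls pics
```

```text
12 bar u 276 291 v 13 18 median v L/R [np.float64(14.0), np.float64(13.0)]
0 [299.2 242.1]
15 [299.3 235.4]
18.8 [299.3 233.7]
30 [299.4 228.6]
bar185.png
g.png
lift.png
over.png
sc.png
side0.png
stem.png
tc.png
top0.png
```

View pics/bar185.png

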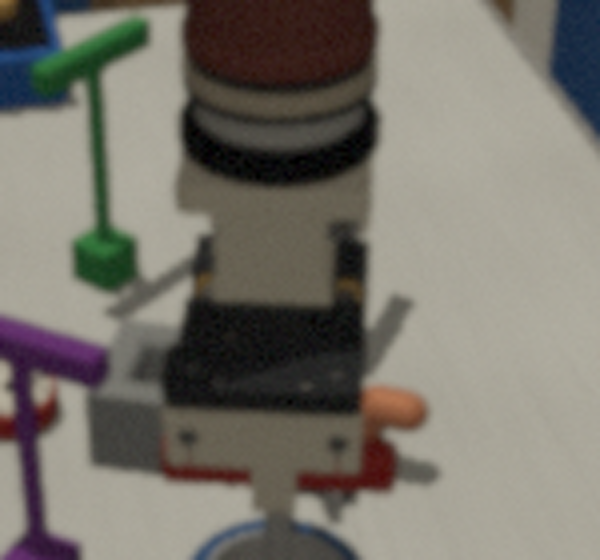

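The bar sits as deep in the fingers as it did before lowering: the gap from bar bottom to fingertip is about 27 px in both views. So nothing slipped, and the socket really has gone onto the stem. I'll continue down in small steps and ease -x slightly.

```bash
python3 -m crank '{"travel":[[0,0.001,0.0008],[0,0.001,0],[0,0,0]],"yaw":[0,0,0]}' >/dev/null;python3 st.py; python3 -m crank '{"travel":[[0,0.001,0],[0,0.001,0],[0,0,0]],"yaw":[0,0,0]}' >/dev/null;python3 st.py
```

```text
18.875 [ 562.6 -152.2  178.1] [-0.1  0.5  2.4] [0.2  0.06 0.09] yaw -16.3
19.25 [ 562.4 -152.2  175.8] [-0.3  0.4  1.6] [ 0.23 -0.09  0.15] yaw -16.3
```

```bash
python3 -m crank '{"travel":[[0,0,0],[0,0.001,0],[0,0.001,0],[0,0,0]],"yaw":[-2,0,0,0]}' >/dev/null;python3 st.py; python3 -m crank '{"travel":[[0,0.001,0],[0,0.001,0],[0,0,0]],"yaw":[0,0,0]}' >/dev/null;python3 st.py; python3 -m crank '{"travel":[[0,0.001,0],[0,0.001,0],[0,0,0]],"yaw":[0,0,0]}' >/dev/null;python3 st.py
```

```text
19.75 [ 561.9 -152.3  173.2] [ 1.3  0.1 -4.4] [ 0.18 -0.43  0.04] yaw -14.3
20.125 [ 562.  -152.2  171.7] [ 0.7 -0.4 -3.5] [ 0.15 -0.37  0.02] yaw -14.3
20.5 [ 562.1 -152.2  169.7] [ 1.3  0.5 -3.6] [ 0.13 -0.32 -0.  ] yaw -14.3
```

```bash
python3 -m crank '{"travel":[[0,0.001,-0.0005],[0,0.001,0],[0,0,0]],"yaw":[0,0,0]}' >/dev/null;python3 st.py; python3 -m crank '{"travel":[[0,0.001,0],[0,0,0],[0,0,0]],"yaw":[0,0,0]}' >/dev/null;python3 st.py
```

```text
20.875 [ 562.6 -152.3  168. ] [-0.4  0.2 -2.1] [ 0.2  -0.06  0.05] yaw -14.3
21.25 [ 563.2 -152.3  167.9] [-1.5  0.2  6.5] [0.13 0.32 0.02] yaw -14.3
```

The socket is seated: it hit a firm bottom at TCP 167.9, as predicted. I'll ease off and start turning clockwise.

```bash
python3 -m crank '{"travel":[[0,-0.0008,0.0004],[0,0,0],[0,0,0],[0,0,0]],"yaw":[0,2.5,2.5,0]}' >/dev/null;python3 st.py; python3 -m crank '{"travel":[[0,0,0],[0,0,0],[0,0,0],[0,0,0]],"yaw":[2.5,2.5,2.5,0]}' >/dev/null;python3 st.py;python3 -m crank '{"travel":[[0,0,0],[0,0,0],[0,0,0],[0,0,0]],"yaw":[2.5,2.5,2.5,0]}' >/dev/null;python3 st.py
```

```text
21.75 [ 562.6 -152.1  167.9] [-0.   0.7  3.8] [ 0.14  0.03 -0.01] yaw -19.3
22.25 [ 562.6 -152.1  167.9] [1.  0.1 3.7] [ 0.26 -0.11  0.02] yaw -26.8
22.75 [ 562.6 -152.   167.9] [0.7 0.5 4.7] [ 0.31 -0.22  0.04] yaw -34.3
```

```bash
for i in 1; do python3 -m crank '{"travel":[[0,0,0],[0,0,0],[0,0,0],[0,0,0],[0,0,0]],"yaw":[2.5,2.5,2.5,2.5,0]}' >/dev/null;python3 st.py; python3 -m crank '{"travel":[[0,0,0],[0,0,0],[0,0,0],[0,0,0],[0,0,0]],"yaw":[2.5,2.5,2.5,2.5,0]}' >/dev/null;python3 st.py; done
```

```text
23.375 [ 562.7 -152.   167.9] [-0.2  1.4  4.6] [ 0.39 -0.31  0.05] yaw -44.2
24.0 [ 562.7 -152.   167.9] [1.1 2.  5.1] [ 0.43 -0.43  0.06] yaw -54.2
```

```bash
python3 -m crank '{"travel":[[0.0008,-0.0005,0.0003],[0,0,0],[0,0,0],[0,0,0],[0,0,0]],"yaw":[0,2,2,2,0]}' >/dev/null;python3 st.py; python3 -m crank '{"travel":[[0,0,0],[0,0,0],[0,0,0],[0,0,0]],"yaw":[1.5,1.5,1.5,0]}' >/dev/null;python3 st.py; 
```

```text
24.625 [ 562.7 -151.5  167.9] [ 1.  -0.2  0.6] [ 0.16 -0.73  0.06] yaw -60.3
25.125 [ 562.7 -151.5  168. ] [ 2.3  0.6 -0.1] [ 0.23 -0.86  0.09] yaw -64.8
```

```bash
python3 -m crank '{"travel":[[0,0,0],[0,0,0],[0,0,0],[0,0,0]],"yaw":[1.5,1.5,1.5,0]}' >/dev/null;python3 st.py; 
```

```text
25.625 [ 562.7 -151.5  168. ] [ 2.5  0.2 -2.3] [ 0.22 -0.87  0.02] yaw -69.3
```

```bash
python3 -m crank '{"travel":[[0.0014,0.0002,-0.0005],[0,0,0],[0,0,0],[0,0,0]],"yaw":[0,1.5,1.5,0]}' >/dev/null;python3 st.py; python3 -m crank '{"travel":[[0,0,0],[0,0,0],[0,0,0]],"yaw":[1.5,1.5,0]}' >/dev/null;python3 st.py
```

```text
26.125 [ 563.7 -151.5  167.9] [-0.   0.7  0.1] [ 0.17 -0.15  0.04] yaw -72.3
26.5 [ 563.9 -151.5  167.9] [-0.9  1.1 -0. ] [0.16 0.09 0.09] yaw -75.3
```

```bash
python3 -m crank '{"travel":[[0,0,0],[0,0,0],[0,0,0]],"yaw":[1.5,1.5,0]}' >/dev/null;python3 st.py
```

```text
26.875 [ 564.  -151.5  167.9] [-0.2 -0.   0.6] [ 0.08  0.13 -0.  ] yaw -78.3
```

```bash
python3 -m crank '{"travel":[[0,0,0],[0,0,0],[0,0,0]],"yaw":[1.5,1.5,0]}' >/dev/null;python3 st.py;python3 -m crank '{"travel":[[0,0,0],[0,0,0],[0,0,0]],"yaw":[1.5,1.5,0]}' >/dev/null;python3 st.py
```

```text
27.25 [ 564.2 -151.5  167.9] [-0.8  1.   0.5] [0.05 0.14 0.03] yaw -81.3
27.625 [ 564.2 -151.5  167.9] [ 0.2 -0.5  1.1] [0.09 0.22 0.05] yaw -84.3
```

```bash
python3 -m crank '{"travel":[[0,0,0],[0,0,0],[0,0,0]],"yaw":[1.5,1.5,0]}' >/dev/null;python3 st.py
```

```text
28.0 [ 564.2 -151.5  167.9] [-0.2  0.5 -0.5] [0.07 0.12 0.06] yaw -87.3
```

```bash
python3 -m crank '{"travel":[[0,0,0],[0,0,0],[0,0,0]],"yaw":[1.5,1.5,0]}' >/dev/null;python3 st.py
```

```text
28.375 [ 564.3 -151.4  167.9] [-0.6 -0.2 -0.9] [0.06 0.08 0.1 ] yaw -90.3
```

```bash
python3 -m crank '{"travel":[[0,0,0],[0,0,0],[0,0,0]],"yaw":[1.5,1.5,0]}' >/dev/null;python3 st.py
```

```text
28.75 [ 564.3 -151.4  167.9] [ 0.1 -0.7 -1.1] [-0.03  0.11  0.56] yaw -93.2
```

```bash
python3 bar.py; ls -t pics|head -1; cp pics/bar28[0-9]*.png pics/v10.png; python3 -c "
from h import *;pose()"
```

```text
9 bar u 276 293 v 19 23 median v L/R [np.float64(23.0), np.float64(22.0)]
0 [299.7 246.9]
15 [299.7 240.4]
18.8 [299.8 238.7]
30 [299.8 233.7]
bar288.png
t 28.8 pos [ 564.3 -151.4  168. ] toolx [ 0.998 -0.056  0.   ] tooly [ 0. -0. -1.] toolz [ 0.056  0.998 -0.   ] F [-0.3  0.2 -0.7] M [-0.    0.06  0.59] op 15.7 j [ 0.4   0.58 -0.28  1.68  0.2   0.91 -0.01]
```

View pics/v10.png

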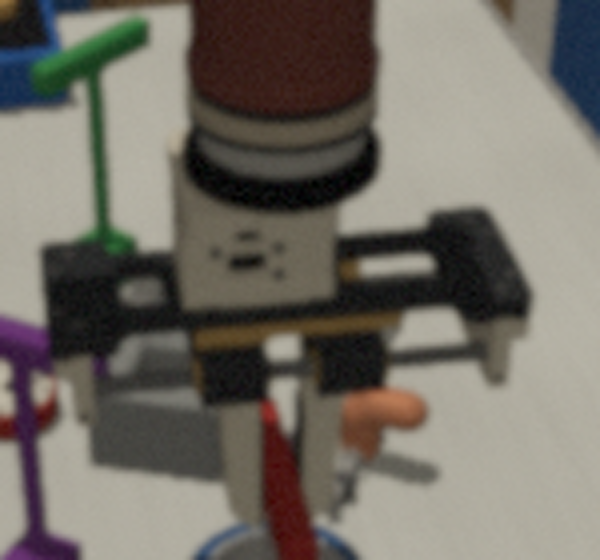

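The twist jumped to 0.56 N m at yaw -93°, so the shut stop is reached. I'll relieve the twist at once, then release and retreat upward.

```bash
python3 -m crank '{"travel":[[0,0,0],[0,0,0],[0,0,0]],"yaw":[-1,-1,0]}' >/dev/null;python3 st.py; python3 -m crank '{"travel":[[0,0,0],[0,0,0],[0,0,0],[0,0,0],[0,0,0],[0,0,0],[0,0,0],[0,0,0]],"yaw":[0,0,0,0,0,0,0,0]}' 0 10;  python3 st.py
```

```text
29.175 [ 564.2 -151.6  167.9] [-0.7 -0.2 -0.5] [0.09 0.07 0.21] yaw -91.3
t: 30.18
position: [564.3, -151.5, 168.0]
ee_rot: [-0.707, 0.008, -0.008, 0.707]
force: [0.1, -0.5, -0.3]
opening: 90.4
30.175 [ 564.3 -151.5  168. ] [ 0.1 -0.5 -0.3] [-0.03 -0.07 -0.01] yaw -91.3
```

```bash
python3 -m crank '{"travel":[[0,-0.01,0],[0,-0.025,0],[0,-0.03,0],[0,-0.03,0],[0,-0.03,0],[0,-0.03,0],[0,-0.02,0],[0,0,-0.06],[0,0,-0.06],[0,0,-0.06]],"yaw":[0,0,0,0,0,0,0,0,0,0]}';python3 -m crank '{"travel":[[0,0,-0.06],[0,0,-0.06],[0,0,0],[0,0,0]],"yaw":[0,0,0,0]}'; python3 - <<'E'
from h import *
t=capture("top");s=capture("side")
a=cv2.resize(t["img"][130:275,210:420,::-1],None,fx=1.9,fy=2.9*1.9/2.9);a=cv2.resize(t["img"][130:275,210:420,::-1],(400,276),interpolation=cv2.INTER_CUBIC)
b=cv2.resize(s["img"][150:350,200:400,::-1],(400,400),interpolation=cv2.INTER_CUBIC)
w=np.zeros((400,800,3),np.uint8);w[:276,:400]=a;w[:,400:]=b;cv2.imwrite("pics/end.png",w)
print("bar exp side",proj(s,[565,-151,186]),proj(s,[565,-101,196]),proj(s,[565,-201,196]),"top",proj(t,[565,-151,196]))
E
```

```text
t: 31.42
position: [560.2, -333.0, 344.1]
ee_rot: [0.707, -0.007, 0.008, -0.707]
force: [0.3, -0.0, 0.4]
opening: 93.1
t: 31.92
position: [557.9, -450.7, 343.1]
ee_rot: [-0.707, 0.007, -0.008, 0.708]
force: [0.3, 0.4, 0.2]
opening: 92.9
bar exp side [299.5 238.7] [293.4 217.1] [306.3 253.5] top [388.2 194.7]
```

View pics/end.png

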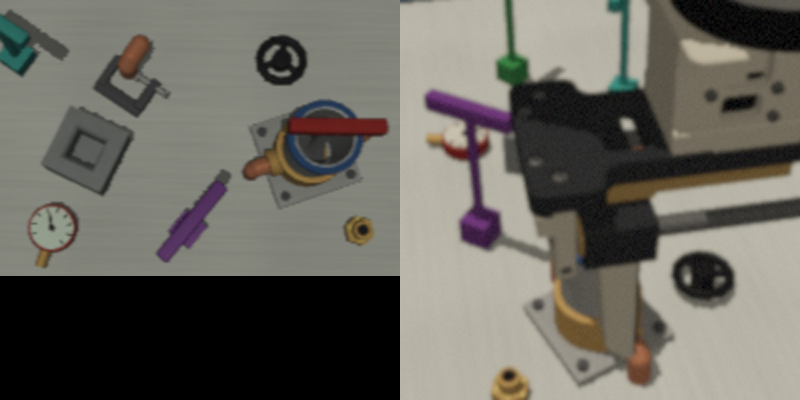

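The top view shows the key standing upright in the sleeve, with its bar centre at full-frame (387,197) against (388,195) predicted. The gauge, clamp, handwheel and bushing are where they were. I'll hand in.

```bash
python3 -c "
from cell import finish_job,sense
print(finish_job(),sense()['t'])"
```

```text
the job is handed in; nothing more can be done
the job is handed in; nothing more can be done
```

I took the red T-key out of its holder and lowered it down the sleeve. By feel I found the square, seated the socket on the stem, and turned the key clockwise to the shut stop. I then eased the twist off, let go, backed away and handed the job in at about 32 s. No verdict was reported.

- **Seating:** the socket hit a firm bottom at tool height 167.9 mm, where I expected about 167.5. The downward press there was about 10 N. The 5 N guideline was also exceeded a little while feeling for the square and sliding down (about 6–7 N) and for part of the turn (up to about 9 N).
- **Shut stop:** I read the stop from the wrist moment, which jumped from 0.10 to about 0.56–0.59 N m at yaw -93°. That is slightly over the roughly 0.5 N m given as the forcing limit, though no failure was reported then. I had no direct reading of the spindle angle.
- **Final check:** the top view shows the key upright within about 2 px of its predicted place and the bystanders where they were. The gripper blocked the side view, so I did not confirm the key's height from there.

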